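# Unhook a bracket from the trimming nest and rack it

### The job

An aluminium angle bracket sits locked in the trimming nest under a spring-loaded hold-down finger. Flip the finger up until it snaps over and stays up, draw the bracket back from under the two fixed hooks, and slide it, flange up, fully home into the one slot of the slotted rack that fits the thickness of its base plate. Leave the finger up for the next bracket, and do not disturb the other things on the bench.

Things in the scene. Friction and masses are not known exactly. Their poses are not given: they have to be found in the camera images.
- nest: trimming nest: dark steel sub-plate (165 x 104 x 10 mm) fixed to the bench. Origin at bench height on its middle line; x points from the bracket's flange toward the finger's hinge, y left, z up. The bracket's base lies on a black riser, its underside 26 mm above the bench, its axes along the nest's. Four 8 mm dowels, 31 mm high, guide the base's sides (2 mm play each)
- nest_hooks (a point): mid-point between the two fixed aluminium hooks, at the base's front edge (axes as the nest's). The hooks stand at y = +/-14 to 36 mm, 44 mm high over the bench, and reach 5.5 mm over the base's front edge, 2 mm above it: draw the bracket at least 6 mm along the nest's -x before lifting; it is free to slide that way once the finger is up
- finger (a joint): angle of the hold-down finger: 0 down on the bracket, grows as it is lifted, stop at 1.85 rad (leaning back past upright). Over-centre spring: pushes down below about 0.9 rad (about 6 N at the tab when down, less as it rises), snaps it up to the stop and holds it there above about 1.0 rad. A 10 mm pin under its end stands in the bracket's base hole, so the bracket cannot slide while it is down
- finger_hinge (a point): middle of the finger's hinge axis, 46 mm above the bench, 63 mm along the nest's x from its origin; the axis runs along the nest's y. Fixed, axes as the nest's. Down, the finger points from here along the nest's -x; it swings up and over toward +x
- finger_tab (a point): centre of the black grip tab on the finger's end: 24 mm long (x), 12 mm wide (y), 24 mm high, on the 12 mm wide arm, to be pinched across its 12 mm from above. With the finger down it lies 71 mm from the hinge along the nest's -x and 18 mm above the hinge (64 mm above the bench; tab top at 74 mm). Turns with the finger
- bracket_flange (a point): centre of the upright flange of the bracket: 10 mm thick (x), 76 mm wide (y). This point lies 24 mm above the underside of the base and 16 mm below the flange's top; the flange's inner face is 5 mm ahead of it (+x), the base's front edge 75 mm ahead. Pinch it across the 10 mm at mid-width from above, fingertips kept above the 8 mm thick base. Axes: x from flange along the base, z up
- bracket: the aluminium angle bracket (about 0.2 kg): base plate 80 mm long (x), 76 mm wide (y), 8 mm thick, with a 16 mm hole, and an upright flange along its back edge, top 40 mm above the base's underside. Origin under the middle of the base, 35 mm ahead (+x) of the flange's mid-plane; z up
- rack: slotted rack fixed to the bench: two grey plastic upright cheeks (80 mm deep, 119 mm high, 96 mm over both) with three pairs of level grooves, one above another: 14 mm high (floor 12 mm above the bench), 5.5 mm (floor at 56 mm), 10 mm (floor at 100 mm; this top one fits the 8 mm base). Origin at bench height at its middle; x is the way parts slide in, z up; the cheeks' front faces lie at x = -40 mm
- rack_mouth (a point): middle of the mouth of the top (10 mm) slot, between the cheeks on their front faces, 105 mm above the bench; axes as the rack's. Play for the base: 2 mm in height, 2 mm each side; mouth sloped over the first 10 mm. Home, the flange's inner face meets the front faces and the base rests on the slot's floor: flange centre 5 mm before this point (-x) and 19 mm above it
- casting: bystander: a grey open cast housing, 60 x 110 x 28 mm, lying on the bench
- block_a: bystander: a dark phenolic clamp block with a steel spring clip and an upright button, 24 x 60 x 29 mm, lying on the bench
- block_b: bystander: a dark phenolic clamp block with a flat steel jaw, 25 x 52 x 21 mm, lying on the bench

How it is judged:
On the way, in this order (a step that is already met when the one before it is completed fails the run):
1. the finger is up past its snap-over point, with the bracket still in its place in the nest (value of joint finger above 1.5 rad and distance of bracket_flange from where it was at the start of the episode below 0.012 m), for 0.2 s.
2. the bracket is drawn out from under the hooks and lifted clear of the nest (value of joint finger above 1.5 rad and distance of bracket_flange from where it was at the start of the episode above 0.05 m), for 0.1 s.
At the end, for the whole second after the job is handed in: The bracket rests, released and still, in the rack's top (10 mm) slot, flange up and level within 0.1 rad, with its flange within 4 mm of meeting the cheeks' front faces; the hold-down finger stands up (over 1.5 rad) (x of bracket_flange in the frame of rack between -0.049 and -0.041 m and y of bracket_flange in the frame of rack between -0.005 and 0.005 m and z of bracket_flange in the frame of rack between 0.12 and 0.128 m and angle between bracket_flange's own z axis and vertical below 0.1 rad and value of joint finger above 1.5 rad and linear speed of bracket below 0.02 m/s); the robot touches nothing.
It fails at once if the bracket is dragged from its place while the finger is still down (value of joint finger below 0.6 rad and distance of bracket_flange from where it was at the start of the episode between 0.012 and 0.06 m).
It fails at once if a bystander (casting or clamp block) is pushed more than 20 mm (distance of any of casting, block_a, block_b from where it was at the start of the episode above 0.02 m).
It also fails if it takes over 58 s, if anything falls off the work surface, if the arm or the gripper's body presses on something with over 40 N, if the wrist force passes 120 N, or if a joint passes its speed limit or range.

### The arm

A 6-joint arm with a two-finger parallel gripper is mounted at the origin on a cart in front of the work surface, level with it; the furniture and walls round the work are solid. World frame = base frame: x ahead of the robot, y to its left, z up, the work surface at z = 0. Lengths are in m, angles in rad, forces in N, time in s.
With the tool pointing down it reaches from about 0.35 to 0.975 m from the base axis. Payload 4.9 kg.
Tool frame: the origin (TCP) lies at the very end of the fingers, on their centre line; the grasp point (between the pads) lies 19 mm behind it (ctrl.grip_point_offset is the distance from the TCP to the grasp point, in m); z points along the fingers, y is the line along which they close (so a half turn about z gives the same grasp; the last joint's range is limited). The gripper opens to 85 mm and grips with 20 to 120 N. Pads are 22 mm wide; open, the fingers measure 114 mm over their backs; the gripper's body (76 mm by 85 mm) begins 54 mm behind the grasp point. The pads swing forward as they close: fully open they stand 13 mm farther back than shut.
Start: joints at [1.171, 0.053, 1.613, -0, 1.476, -0.119], TCP at [0.173, 0.601, 0.231] pointing down, gripper open.
Joint ranges: [-3.01, 3.01], [-1.01, 2.22], [0.06, 2.58], [-1.02, 4.17], [0.09, 2.62], [-3.14, 3.14]. Speed limits (rad/s): [2.57, 2.57, 3.14, 3.14, 3.14, 3.14].

### API

Orientations are given as a rotation vector (axis times angle).
In Python, from station import ctrl gives the robot as it stands.
- The arm moves only by the tool send_rows, never from a script. Its argument "rows" is a list of rows, each a list of 3 entries, a list of its own where there are three numbers: the finger opening in cm, from 0 to 8.54, then the shift along the tool's x, y, z in cm, then the turn about the tool's z in degrees. A call has 1 to 10 rows; each row shifts and turns the commanded pose from where the row before left it, along the tool's axes as they then stand; what a row does not reach is not made up. A row lasts 1/8 s, in which the tool goes at most 62.5 mm and 10.7 degrees, less where a joint would pass 70% of its speed; a pose out of reach is approached as far as the arm can. A call with a gripper value outside its range is refused whole. The fingers move at their own pace and stop on an object; "newtons" is the grip in N (left out, the last holds). Time passes only in rows, so rows that do not move let the fingers close. It gives the time, the measured TCP pose, the force, the opening and the grip force at its end, in the units of the state.
- ctrl.get_obs(): the state, without advancing time (a new reading comes with each control period).
- ctrl.get_image(name): name is "side" or "top"; returns a dict with "frame" (420x560x3 uint8, red, green, blue), "range_z" (420x560 float32, m along the optical axis (not along the pixel's ray), 0 where there is no reading), "fx", "fy", "cx", "cy" (pixels), "cam_to_world" (4x4, takes a point from camera to world coordinates). Camera axes: x right, y down, z forward; pixel columns grow to the right and rows downward; lengths in m; the calibration is good to about 2 mm. A picture is of the moment at which its call begins.
- ctrl.finish_job(): hands the job in; it is judged then, once.
The state is a dict: "t": time; "q": joint angles; "dq": joint speeds; "effort": joint torques, N m; "tool_pos": TCP position; "tool_rot": TCP orientation; "contact_force": force on the tool from outside, world axes, zero at the start; "wrist_torque": the same for the moment, N m; "opening": finger opening in m; "grip_force": force on a finger pad.
Only numpy, scipy, OpenCV 4.12 (cv2) and the standard library are available. Lean on these libraries where they do the work, as an engineer would, in place of code of your own. Each camera call takes 0.05 s, during which the arm holds its last target. There are 200 camera calls.

## Working session

There is one attempt and no reset: what is moved stays moved. The work goes in short steps, Python scripts to look and compute and a tool call to move; the robot and the scene stay as the last step left them, time stands still between calls to the robot, and variables do not carry over. Pictures are saved under pics/ and viewed, at most 10 in all, crops included, and the job is handed in when it is done.

Besides the shell and the picture viewer there is one more tool, called after "Emit:" as name(argument=value, ...) on one line, values as JSON. send_rows: Moves the arm, as the interface text tells. Its arguments: {"type":"object","properties":{"rows":{"type":"array","items":{"type":"array"}},"newtons":{"type":"number"}},"required":["rows"]}

```bash
ls; mkdir -p pics
cat > h.py <<'E'
import numpy as np, cv2
from station import ctrl
def snap(n,f):
    im=ctrl.get_image(n); cv2.imwrite('pics/'+f+'.png',im['frame'][...,::-1]); np.savez('pics/'+f+'.npz',**im); return im
def P(im,u,v,z=None):
    z=z if z is not None else float(np.median(im['range_z'][v-1:v+2,u-1:u+2]))
    c=np.array([(u-im['cx'])*z/im['fx'],(v-im['cy'])*z/im['fy'],z,1]); return (im['cam_to_world']@c)[:3]
def load(f): return np.load('pics/'+f+'.npz')
E
python3 - <<'E'
from h import *
for n in('top','side'):
    im=snap(n,n+'0'); print(n,im['fx'],im['cam_to_world'].round(3))
print(ctrl.get_obs())
E
```

```text
pics
top 380.26348596285914 [[ 0.027 -0.998  0.063  0.534]
 [-0.999 -0.029 -0.025  0.058]
 [ 0.026 -0.062 -0.998  0.922]
 [ 0.     0.     0.     1.   ]]
side 452.14559030082404 [[ 0.887 -0.253  0.387  0.24 ]
 [-0.462 -0.483  0.744 -0.662]
 [-0.002 -0.838 -0.545  0.615]
 [ 0.     0.     0.     1.   ]]
{'t': 0.1, 'q': array([ 1.17098993e+00,  5.33103810e-02,  1.61421079e+00,  9.08347808e-06,
        1.47602990e+00, -1.19020832e-01]), 'dq': array([-4.62943045e-04, -1.41044191e-03, -2.20952513e-03, -1.82117524e-04,
       -2.03043149e-03, -2.47160850e-05]), 'effort': array([-3.48008803e-05, -3.94903564e+01, -3.71362746e+01, -1.92922025e-04,
        3.90845962e-03, -1.32451132e-05]), 'tool_pos': array([0.17297056, 0.59996915, 0.23014155]), 'tool_rot': array([-4.39539118e-01, -3.11017522e+00,  2.96921037e-03]), 'contact_force': array([-0.29687825, -0.92856347, -0.47489786]), 'wrist_torque': array([-0.04690044,  0.02637692,  0.00217893]), 'grip_force': 0.0, 'opening': 0.08544798538789686}
```

View pics/top0.png

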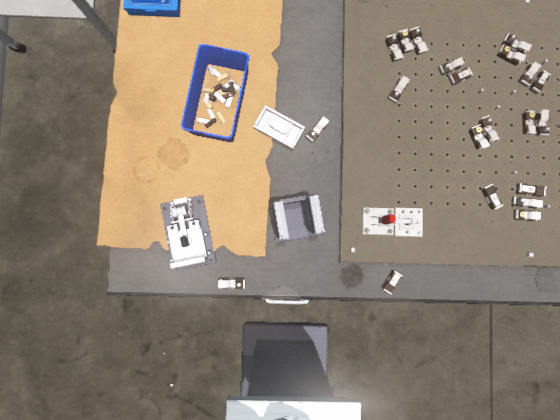

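View pics/side0.png

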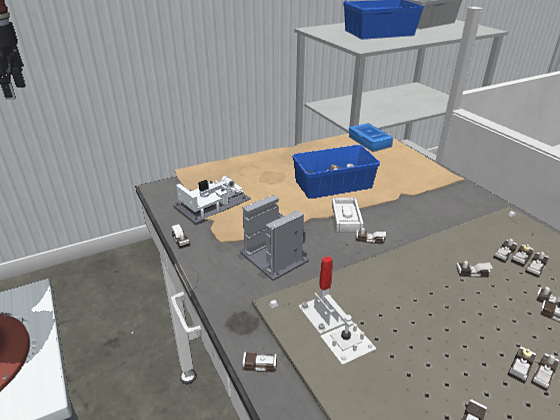

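The top view shows the nest around (187,232), with the flange near row 262, the hinge near row 205 and the black tab at (184,241). The rack is at (299,217), and a clamp block sits at (231,284).

Run:
```python
from h import *
a=cv2.imread('pics/top0.png'); c=a[185:285,150:340]
cv2.imwrite('pics/topc.png',cv2.resize(c,None,fx=4,fy=4,interpolation=cv2.INTER_CUBIC))
im=load('top0'); z=im['range_z']
v,u=np.mgrid[185:285,150:340]
zz=z[185:285,150:340]
C=np.stack([(u-im['cx'])*zz/im['fx'],(v-im['cy'])*zz/im['fy'],zz,np.ones_like(zz)],-1)@im['cam_to_world'].T
np.save('pics/C.npy',C)
h=np.clip(C[...,2]*1000/130*255,0,255).astype(np.uint8)
cv2.imwrite('pics/toph.png',cv2.resize(cv2.applyColorMap(h,cv2.COLORMAP_JET),None,fx=4,fy=4,interpolation=cv2.INTER_NEAREST))
```

```text
(no output)
```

View pics/topc.png

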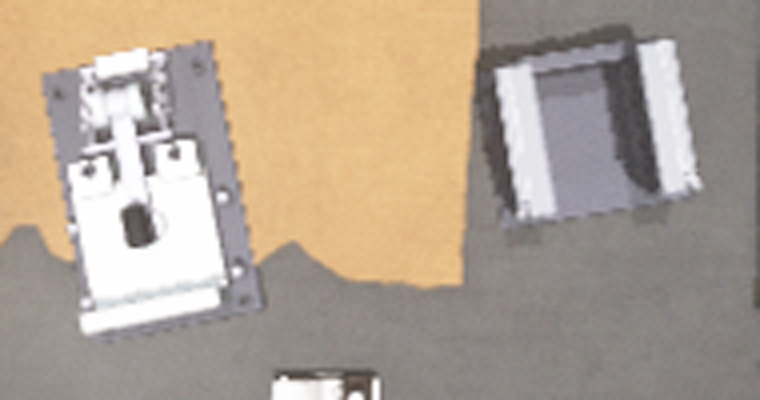

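View pics/toph.png

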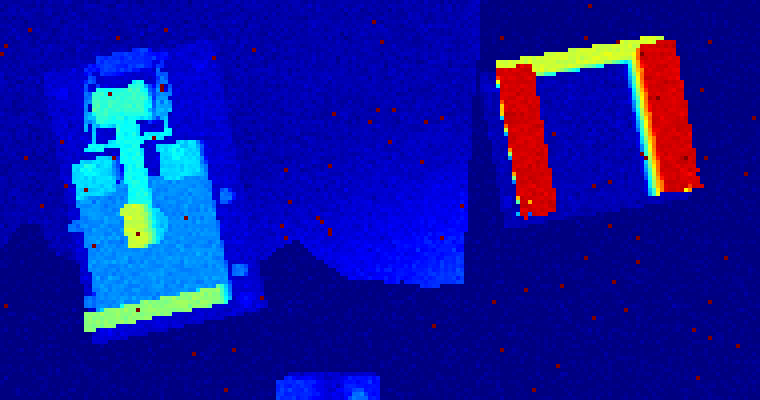

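The crop shows the nest plate tilted about 12° to the image's vertical, with the flange at crop (150,310), the tab at (138,226) and the hinge at the top. The rack mouth faces down toward the robot, and the cheeks at crop (525,140) and (670,115) are red in the height map.

Run:
```python
from h import *
C=np.load('pics/C.npy'); v,u=np.mgrid[0:100,0:190]; Z=C[...,2]
def rect(m,name):
    m=cv2.morphologyEx(m.astype(np.uint8),cv2.MORPH_CLOSE,np.ones((2,2)))
    n,l,s,c=cv2.connectedComponentsWithStats(m)
    for i in range(1,n):
        if s[i,4]<20: continue
        p=C[l==i]; r=cv2.minAreaRect((p[:,:2]*1000).astype(np.float32))
        q=p[:,:2]-p[:,:2].mean(0); a=np.linalg.svd(q,full_matrices=False)[2][0]
        print(name,s[i,4],'ctr',np.round(r[0],1),'size',np.round(r[1],1),round(r[2],1),'mean',(p.mean(0)[:3]*1000).round(1),'medz',round(np.median(p[:,2])*1000,1),'pca deg',round(np.degrees(np.arctan2(a[1],a[0])),1))
rect((Z>.055)&(Z<.08)&(v>65)&(u<70),'flange')
rect((Z>.03)&(Z<.2)&(v>30)&(v<85)&(u<70),'brk')
rect((Z>.062)&(v>45)&(v<65)&(u<50),'tab')
rect((Z>.11)&(Z<.13)&(u>115),'cheek')
rect((Z>.09)&(Z<.13)&(u>115)&(Z<.11),'back?')
rect((Z>.05)&(u>115),'rack')
o=ctrl.get_obs()
print('bench z',np.median(Z[60:90,125:180]))
```

```text
flange 162 ctr [490.1 177.7] size [ 14.6 254.8] 16.7 mean [469.5 247.1  57. ] medz 65.9 pca deg -73.8
brk 1499 ctr [531.2 184.8] size [120.4 251.4] 9.3 mean [513.  255.1  44. ] medz 35.6 pca deg -162.8
tab 69 ctr [518.6 162.6] size [ 23.2 210.6] 2.0 mean [516.4 253.3  79.5] medz 72.9 pca deg -84.5
cheek 352 ctr [578.8   2.6] size [ 89.3 126.3] 11.6 mean [582.9 -35.1 110.7] medz 119.3 pca deg -170.3
cheek 343 ctr [568.6  39.2] size [84.7 23.7] 11.4 mean [567.7  40.8 106.4] medz 119.5 pca deg -168.9
back? 39 ctr [551.7  -4.1] size [ 67.3 109.9] 47.6 mean [578.1 -22.2 131.3] medz 116.0 pca deg 1.5
rack 985 ctr [578.3   2.5] size [ 90.3 126.3] 11.6 mean [582.6   1.7 101.7] medz 118.7 pca deg 99.1
bench z 0.0006150606800551794
```

```bash
cat > fit.py <<'E'
from h import *
C=np.load('pics/C.npy'); v,u=np.mgrid[0:100,0:190]; Z=C[...,2]; ok=Z<.13
def rect(m,name):
    p=C[m&ok]; p=p[np.linalg.norm(p[:,:2]-np.median(p[:,:2],0),axis=1)<.1]
    r=cv2.minAreaRect((p[:,:2]*1000).astype(np.float32)); q=p[:,:2]-p[:,:2].mean(0)
    a=np.linalg.svd(q,full_matrices=False)[2][0]
    print(name,len(p),np.round(r[0],1),np.round(r[1],1),round(r[2],1),'mean',(p.mean(0)[:3]*1000).round(1),'pca',round(np.degrees(np.arctan(a[1]/a[0])),1))
if __name__=='__main__':
    rect((Z>.058)&(Z<.072)&(v>65)&(u<70),'flange')
    rect((Z>.062)&(Z<.08)&(v>45)&(v<65)&(u<50),'tab')
    rect((Z>.03)&(Z<.038)&(v>40)&(v<80)&(u<65),'base')
    rect((Z>.041)&(Z<.050)&(v>30)&(v<50)&(u<70),'hooks+arm')
    rect((Z>.112)&(u>115)&(u<145),'cheekL'); rect((Z>.112)&(u>155),'cheekR')
    rect((Z>.112)&(u>115),'rack')
    rect((Z>.005)&(Z<.015)&(u<70),'plate')
    rect((Z>.012)&(v>88)&(u>60)&(u<100),'blockb')
E
python3 fit.py
```

```text
flange 161 [472.2 248.1] [10.  76.3] 13.4 mean [472.4 247.4  66.6] pca -76.5
tab 67 [518.1 258.1] [23.6 12.2] 12.7 mean [518.3 257.3  72.9] pca 15.1
base 841 [514.1 256.7] [81.5 96. ] 8.4 mean [507.5 255.6  34.4] pca -74.2
hooks+arm 259 [554.2 265.9] [41.5 71.4] 1.6 mean [553.5 266.4  45.7] pca -78.2
cheekL 341 [569.3  43.4] [79.9 19. ] 11.3 mean [569.5  43.4 119.6] pca 11.2
cheekR 343 [584.9 -32.1] [79.5 19.4] 11.8 mean [584.8 -31.9 119.4] pca 11.2
rack 684 [577.2   5.6] [79.8 96.6] 11.7 mean [577.2   5.7 119.5] pca -78.5
plate 2237 [568.8 270.4] [166.2 160.7] 2.3 mean [583.3 260.    8.4] pca 78.0
blockb 139 [425.8 154.3] [14.1 58.3] 1.6 mean [425.3 154.2  19.2] pca -88.3
```

Heights and sizes match what is given: flange 10x76 mm, tab 24x12 mm, cheeks 80x19 mm. Next I'll write a helper that gives tool-frame shifts for a target.

```bash
cat > go.py <<'E'
import sys
from h import *
from scipy.spatial.transform import Rotation as R
def go(p,yaw=None):
    o=ctrl.get_obs(); M=R.from_rotvec(o['tool_rot']).as_matrix()
    a=np.degrees(np.arctan2(M[1,0],M[0,0])); d=M.T@(np.array(p)-o['tool_pos'])*100
    print('pos',o['tool_pos'].round(4),'yaw',a.round(2),'shift cm',d.round(2),'turn',None if yaw is None else round(-((yaw-a+180)%360-180),1),'F',o['contact_force'].round(1),'open',round(o['opening'],4),'q6',o['q'][5].round(2))
if __name__=='__main__':
    a=[float(x) for x in sys.argv[1:]]; go(a[:3],a[3] if len(a)>3 else None)
E
python3 go.py .518 .258 .15 193
```

```text
pos [0.173  0.6    0.2301] yaw 163.91 shift cm [-42.63 -23.28   8.05] turn -29.1 F [-0.3 -0.9 -0.5] open 0.0854 q6 -0.12
```

Emit:
send_rows(rows=[[5,[-4.7,-2.6,0.9],0],[5,[-4.7,-2.6,0.9],0],[5,[-4.7,-2.6,0.9],0],[5,[-4.7,-2.6,0.9],0],[5,[-4.7,-2.6,0.9],0],[5,[-4.7,-2.6,0.9],0],[5,[-4.7,-2.6,0.9],0],[5,[-4.7,-2.6,0.9],0],[5,[-4.7,-2.6,0.9],0]], newtons=30)

```text
t: 1.23
tool_pos: [0.5155, 0.2569, 0.1496]
tool_rot: [-0.44, -3.11, 0.0]
contact_force: [0.1, 0.1, 0.4]
opening: 0.0502
grip_force: 0.0
```

Emit:
send_rows(rows=[[5,[0,0,0],-10],[5,[0,0,0],-10],[5,[0,0,0],-9],[5,[0,0,0],0],[5,[0,0,0],0]])

```text
t: 1.85
tool_pos: [0.5145, 0.2584, 0.15]
tool_rot: [0.35, -3.121, 0.0]
contact_force: [0.0, -1.0, -0.8]
opening: 0.0502
grip_force: 0.0
```

```bash
python3 go.py .518 .258 .047 193
```

```text
pos [0.5145 0.2584 0.15  ] yaw -167.21 shift cm [-0.34 -0.12 10.3 ] turn -0.2 F [ 0.  -1.  -0.8] open 0.0502 q6 -1.46
```

Emit:
send_rows(rows=[[5,[-0.3,-0.1,2],0],[5,[0,0,3],0],[5,[0,0,3],0],[5,[0,0,2.3],0],[5,[0,0,0],0],[5,[0,0,0],0]])

```text
t: 2.6
tool_pos: [0.5182, 0.2582, 0.0475]
tool_rot: [-0.353, 3.121, 0.0]
contact_force: [-0.8, -0.4, 0.3]
opening: 0.0501
grip_force: 0.0
```

Run:
```python
from h import *
from go import go
snap('side','s1'); snap('top','t1')
a=cv2.imread('pics/s1.png')[150:250,150:290]; b=cv2.imread('pics/t1.png')[190:290,130:270]
cv2.imwrite('pics/v1.png',np.hstack([cv2.resize(x,(395,282),interpolation=cv2.INTER_CUBIC) for x in(a,b)]))
go([.518,.258,.047],193)
```

```text
pos [0.5189 0.2585 0.0486] yaw -167.1 shift cm [ 0.1  -0.03  0.16] turn -0.1 F [-0.3  0.8 -0. ] open 0.0502 q6 -1.46
```

View pics/v1.png

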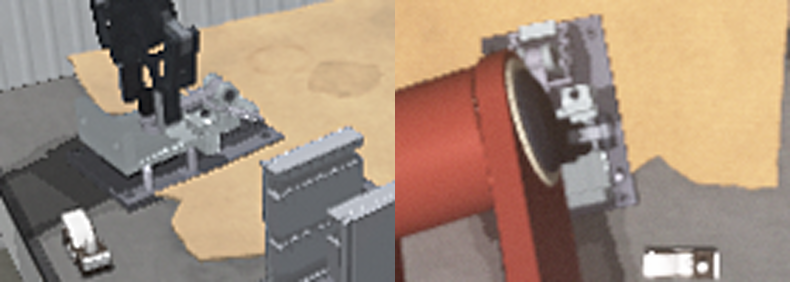

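The fingers straddle the tab at left-panel (155,105). Closing on it.

Emit:
send_rows(rows=[[0.8,[0,0,0],0],[0.8,[0,0,0],0],[0.8,[0,0,0],0],[0.8,[0,0,0],0],[0.8,[0,0,0],0],[0.8,[0,0,0],0]], newtons=40)

```text
t: 3.45
tool_pos: [0.5182, 0.2588, 0.0481]
tool_rot: [-0.354, 3.121, 0.002]
contact_force: [-1.7, 3.7, 5.6]
opening: 0.0114
grip_force: 42.1
```

```bash
python3 - <<'E'
import numpy as np
# arc in tool axes: tool x = -nest x, z down. tab at (-71,18)+grasp
p0=None;a0=np.arctan2(18,-71);r=np.hypot(71,18)
for th in np.arange(0,1.81,.12):
    p=r*np.array([np.cos(a0-th),np.sin(a0-th)])/10
    if p0 is not None: print(round(th,2),[round(-(p-p0)[0],2),0,round(-(p-p0)[1],2)])
    p0=p
E
python3 go.py .518 .258 .047 193
```

```text
0.12 [np.float64(-0.27), 0, np.float64(-0.84)]
0.24 [np.float64(-0.36), 0, np.float64(-0.8)]
0.36 [np.float64(-0.46), 0, np.float64(-0.75)]
0.48 [np.float64(-0.54), 0, np.float64(-0.69)]
0.6 [np.float64(-0.62), 0, np.float64(-0.62)]
0.72 [np.float64(-0.69), 0, np.float64(-0.54)]
0.84 [np.float64(-0.75), 0, np.float64(-0.45)]
0.96 [np.float64(-0.8), 0, np.float64(-0.36)]
1.08 [np.float64(-0.84), 0, np.float64(-0.26)]
1.2 [np.float64(-0.86), 0, np.float64(-0.16)]
1.32 [np.float64(-0.88), 0, np.float64(-0.05)]
1.44 [np.float64(-0.88), 0, np.float64(0.05)]
1.56 [np.float64(-0.86), 0, np.float64(0.16)]
1.68 [np.float64(-0.84), 0, np.float64(0.26)]
1.8 [np.float64(-0.8), 0, np.float64(0.36)]
pos [0.5182 0.2588 0.0481] yaw -167.07 shift cm [ 0.04 -0.08  0.11] turn -0.1 F [-1.7  3.7  5.6] open 0.0114 q6 -1.46
```

Emit:
send_rows(rows=[[0.8,[-0.27,0,-0.84],0],[0.8,[-0.36,0,-0.8],0],[0.8,[-0.46,0,-0.75],0],[0.8,[-0.54,0,-0.69],0],[0.8,[-0.62,0,-0.62],0]])

```text
t: 4.08
tool_pos: [0.5346, 0.2626, 0.0796]
tool_rot: [0.352, -3.108, 0.001]
contact_force: [-7.4, 3.6, -6.7]
opening: 0.0113
grip_force: 38.9
```

Emit:
send_rows(rows=[[0.8,[-0.69,0,-0.54],0],[0.8,[-0.75,0,-0.45],0],[0.8,[-0.8,0,-0.36],0],[0.8,[-0.84,0,-0.26],0],[0.8,[-0.86,0,-0.16],0],[0.8,[-0.88,0,-0.05],0],[0.8,[-0.88,0,0.05],0],[0.8,[-0.86,0,0.16],0],[0.8,[0,0,0],0]])

```text
t: 5.2
tool_pos: [0.6035, 0.279, 0.1001]
tool_rot: [0.352, -3.121, -0.003]
contact_force: [-1.5, 6.6, 1.4]
opening: 0.0112
grip_force: 40.5
```

Release it, rise, and back off a little so the camera can see.

Emit:
send_rows(rows=[[4,[0,0,0],0],[4,[0,0,0],0],[4,[0,0,0],0],[4,[0,0,-3],0],[4,[0,0,-5],0],[4,[0,0,-2],0],[4,[6,0,0],10],[4,[6,0,0],10],[4,[0,0,0],10],[4,[0,0,0],10]])

```text
t: 6.45
tool_pos: [0.4839, 0.261, 0.1992]
tool_rot: [-0.744, -3.051, 0.002]
contact_force: [-0.5, -0.1, 0.2]
opening: 0.0404
grip_force: 0.0
```

Run:
```python
from h import *
from go import go
snap('side','s2'); snap('top','t2')
a=cv2.imread('pics/s2.png')[130:250,150:290]; b=cv2.imread('pics/t2.png')[180:290,130:270]
cv2.imwrite('pics/v2.png',np.hstack([cv2.resize(x,(395,330),interpolation=cv2.INTER_CUBIC) for x in(a,b)]))
go([.472,.248,.15],103)
```

```text
pos [0.4847 0.2611 0.1995] yaw 152.93 shift cm [ 0.53 -1.73  4.95] turn 49.9 F [ 0.9 -0.3 -0.5] open 0.0401 q6 -0.74
```

View pics/v2.png

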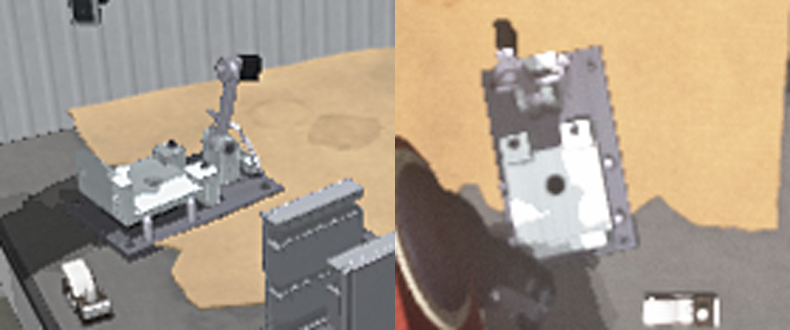

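The finger stands up, leaning back (left panel 225,100), and the bracket is still in place. Next I turn to grip the flange.

Emit:
send_rows(rows=[[4,[0,0,0],10],[4,[0,0,0],10],[4,[0,0,0],10],[4,[0,0,0],10],[4,[0,0,0],10],[4,[0,0,0],0]])

```text
t: 7.3
tool_pos: [0.4853, 0.2612, 0.1998]
tool_rot: [-1.952, -2.461, 0.001]
contact_force: [0.4, 0.7, 0.9]
opening: 0.0399
grip_force: 0.0
```

```bash
python3 go.py .4722 .2478 .039 103.2
```

```text
pos [0.4853 0.2612 0.1998] yaw 103.16 shift cm [-1.01 -1.56 16.08] turn -0.0 F [0.4 0.7 0.9] open 0.0399 q6 0.13
```

Emit:
send_rows(rows=[[4,[-0.5,-0.8,4],0],[4,[-0.5,-0.8,4],0],[4,[0,0,3],0],[4,[0,0,2],0],[4,[0,0,2],0],[4,[0,0,1],0],[4,[0,0,0],0],[4,[0,0,0],0]])

```text
t: 8.3
tool_pos: [0.4727, 0.2483, 0.0413]
tool_rot: [1.956, 2.457, 0.002]
contact_force: [0.5, -0.1, -0.3]
opening: 0.0401
grip_force: 0.0
```

```bash
python3 go.py .4722 .2478 .039 103.2
```

```text
pos [0.4727 0.2483 0.0413] yaw 102.97 shift cm [-0.04 -0.06  0.23] turn -0.2 F [ 0.5 -0.1 -0.3] open 0.0401 q6 0.12
```

Emit:
send_rows(rows=[[4,[0,-0.05,0.2],0],[0.6,[0,0,0],0],[0.6,[0,0,0],0],[0.6,[0,0,0],0],[0.6,[0,0,0],0],[0.6,[0,0,0],0],[0.6,[0,0,0],0]], newtons=70)

```text
t: 9.18
tool_pos: [0.472, 0.2481, 0.0389]
tool_rot: [1.957, 2.457, 0.001]
contact_force: [-0.6, -0.0, 4.6]
opening: 0.0087
grip_force: 69.4
```

```bash
python3 go.py .4722 .2478 .039 103.2
```

```text
pos [0.472  0.2481 0.0389] yaw 102.91 shift cm [-0.03  0.01 -0.01] turn -0.3 F [-0.6 -0.   4.6] open 0.0087 q6 0.12
```

Emit:
send_rows(rows=[[0.6,[0,0,-0.05],0],[0.6,[0,-0.3,0],0],[0.6,[0,-0.4,0],0],[0.6,[0,-0.4,0],0],[0.6,[0,-0.3,0],0],[0.6,[0,0,0],0],[0.6,[0,0,0],0]])

```text
t: 10.05
tool_pos: [0.4574, 0.2447, 0.0389]
tool_rot: [-1.957, -2.456, 0.002]
contact_force: [-1.3, -0.1, 5.6]
opening: 0.0085
grip_force: 69.6
```

Emit:
send_rows(rows=[[0.6,[0,0,-0.3],0],[0.6,[0,0,-0.5],0],[0.6,[0,0,-1],0],[0.6,[0,0,-2],0],[0.6,[0,0,-2],0],[0.6,[0,0,-2],0],[0.6,[0,0,-1],0],[0.6,[0,0,0],0],[0.6,[0,0,0],0]])

```text
t: 11.18
tool_pos: [0.4573, 0.2446, 0.1259]
tool_rot: [-1.957, -2.456, 0.002]
contact_force: [-0.8, 0.5, -2.7]
opening: 0.0089
grip_force: 68.6
```

Run:
```python
from h import *
from go import go
snap('side','s3')
a=cv2.imread('pics/s3.png')[110:250,140:340]
cv2.imwrite('pics/v3.png',cv2.resize(a,(800,560),interpolation=cv2.INTER_CUBIC))
# flange targets: rack frame
t=np.radians(11.6); c=np.array([.5772,.0056]); ex=np.array([np.cos(t),np.sin(t)])
for d in(-.150,-.045): print(d,c+d*ex)
pre=c-.150*ex; go([*pre,.113],101.6)
```

```text
-0.15 [ 0.43026371 -0.02456169]
-0.045 [ 0.53311911 -0.00344851]
pos [0.4572 0.2445 0.1257] yaw 102.91 shift cm [-25.63  -8.63   1.3 ] turn 1.3 F [-0.1  1.1 -2.7] open 0.0083 q6 0.12
```

View pics/v3.png

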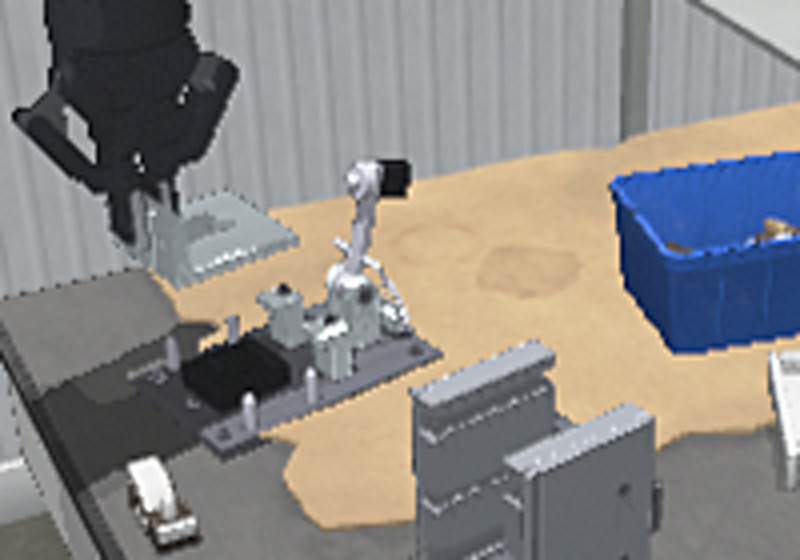

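The bracket is held level at (200,240) and the finger is still up. Next I move in front of the rack.

Emit:
send_rows(rows=[[0.6,[-1,-2.5,0],0],[0.6,[-3,-3,0],0],[0.6,[-4,-3.1,0],0],[0.6,[-4,0,0],0],[0.6,[-4,0,0],0],[0.6,[-4,0,0],0.6],[0.6,[-3.6,0,0],0.7],[0.6,[-2,0,0],0],[0.6,[0,0,0],0],[0.6,[0,0,0],0]])

```text
t: 12.48
tool_pos: [0.43, -0.0236, 0.1263]
tool_rot: [-1.984, -2.434, 0.0]
contact_force: [0.5, 0.5, -2.1]
opening: 0.0088
grip_force: 69.0
```

Run:
```python
from h import *
from go import go
go([.43026,-.02456,.114],101.6)
im=snap('side','s4'); im2=snap('top','t4')
a=cv2.imread('pics/s4.png')[150:270,150:330]; b=cv2.imread('pics/t4.png')[180:300,220:400]
cv2.imwrite('pics/v4.png',np.vstack([cv2.resize(x,(450,300),interpolation=cv2.INTER_CUBIC) for x in(a,b)]))
```

```text
pos [ 0.43   -0.0236  0.1263] yaw 101.62 shift cm [-0.1   0.01  1.23] turn 0.0 F [ 0.5  0.5 -2.1] open 0.0088 q6 -0.43
```

View pics/v4.png

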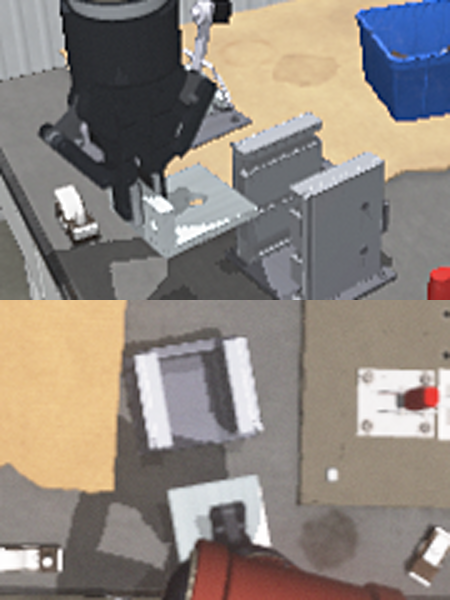

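The base, at bottom-panel (220,510), lines up with the rack mouth by eye. Now I check its lateral offset and yaw in the rack frame from the depth image.

```bash
cat > chk.py <<'E'
import sys
from h import *
im=load(sys.argv[1]); z=im['range_z']; v,u=np.mgrid[180:300,270:340]; zz=z[180:300,270:340]
C=(np.stack([(u-im['cx'])*zz/im['fx'],(v-im['cy'])*zz/im['fy'],zz,np.ones_like(zz)],-1)@im['cam_to_world'].T)[...,:3]
t=np.radians(11.6); X=(C[...,:2]-[.5772,.0056])@np.array([[np.cos(t),-np.sin(t)],[np.sin(t),np.cos(t)]])*1000
Z=C[...,2]
for n,m in(('cheeks',(Z>.112)&(Z<.13)&(X[...,0]>-45)),('base',(Z>.11)&(Z<.13)&(X[...,0]<-55)&(X[...,0]>-110))):
    p=X[m]; q=p
    r=cv2.minAreaRect(p.astype(np.float32)); print(n,len(p),np.round(r[0],1),np.round(r[1],1),round(r[2],2),'x',p[:,0].min().round(1),p[:,0].max().round(1),'y',p[:,1].min().round(1),p[:,1].max().round(1),'z',np.median(Z[m]).round(4))
    if n=='base':
        for lo in(-105,-95,-85):
            s=p[(p[:,0]>lo)&(p[:,0]<lo+10)]; print(lo,s[:,1].min().round(1),s[:,1].max().round(1))
E
python3 chk.py t4
```

```text
cheeks 685 [-0.1  0. ] [79.9 96.5] 0.07 x -40.1 39.9 y -48.2 48.2 z 0.1196
base 496 [-92.8   1.6] [75.9 33.8] 89.93 x -109.8 -76.0 y -36.4 39.6 z 0.1222
-105 -36.4 39.6
-95 -36.1 39.5
-85 -36.0 39.1
```

Emit:
send_rows(rows=[[0.6,[-0.16,0,0.6],0],[0.6,[0,0,0.6],0],[0.6,[0,1,0.06],0],[0.6,[0,1,0],0],[0.6,[0,0.8,0],0],[0.6,[0,0,0],0],[0.6,[0,0,0],0]])

```text
t: 13.45
tool_pos: [0.4582, -0.02, 0.1143]
tool_rot: [-1.985, -2.435, 0.0]
contact_force: [-0.8, -0.1, -2.0]
opening: 0.0091
grip_force: 69.0
```

Emit:
send_rows(rows=[[0.6,[0,0.4,0],0],[0.6,[0,0.4,0],0],[0.6,[0,0.4,0],0],[0.6,[0,0.4,0],0],[0.6,[0,0.4,0],0],[0.6,[0,0.4,0],0],[0.6,[0,0,0],0]])

```text
t: 14.32
tool_pos: [0.482, -0.0152, 0.1143]
tool_rot: [-1.985, -2.435, 0.0]
contact_force: [0.8, -0.6, -2.1]
opening: 0.0089
grip_force: 69.0
```

```bash
python3 go.py .5331 -.0034 .1137 101.6
```

```text
pos [ 0.482  -0.0152  0.1143] yaw 101.62 shift cm [0.12 5.25 0.06] turn 0.0 F [ 0.8 -0.6 -2.1] open 0.0089 q6 -0.39
```

It's in the slot with no contact force. I keep sliding.

Emit:
send_rows(rows=[[0.6,[0,0.5,0],0],[0.6,[0,0.5,0],0],[0.6,[0,0.5,0],0],[0.6,[0,0.5,0],0],[0.6,[0,0.5,0],0],[0.6,[0,0.5,0],0],[0.6,[0,0.5,0],0],[0.6,[0,0.5,0],0],[0.6,[0,0.4,0],0],[0.6,[0,0,0],0]])

```text
t: 15.58
tool_pos: [0.5251, -0.0063, 0.1143]
tool_rot: [1.985, 2.435, -0.0]
contact_force: [-0.1, -0.2, -1.8]
opening: 0.0093
grip_force: 69.0
```

Emit:
send_rows(rows=[[0.6,[0,0.2,0],0],[0.6,[0,0.2,0],0],[0.6,[0,0.2,0],0],[0.6,[0,0.2,0],0],[0.6,[0,0,0],0]])

```text
t: 16.2
tool_pos: [0.5328, -0.0047, 0.1143]
tool_rot: [1.985, 2.435, -0.0]
contact_force: [0.7, -0.3, -2.2]
opening: 0.0087
grip_force: 69.0
```

```bash
python3 go.py .5331 -.0034 .1137 101.6
```

```text
pos [ 0.5328 -0.0047  0.1143] yaw 101.61 shift cm [0.13 0.06 0.06] turn 0.0 F [ 0.7 -0.3 -2.2] open 0.0087 q6 -0.35
```

Emit:
send_rows(rows=[[0.6,[0,0.1,0.05],0],[0.6,[0,0.1,0.05],0],[0.6,[0,0,0],0],[0.6,[0,0,0],0]])

```text
t: 16.7
tool_pos: [0.5344, -0.0044, 0.1131]
tool_rot: [-1.985, -2.434, 0.001]
contact_force: [-1.4, -0.5, -2.6]
opening: 0.0092
grip_force: 69.1
```

Emit:
send_rows(rows=[[0.6,[0,0.1,0],0],[0.6,[0,0,0.05],0],[0.6,[0,0,0],0],[0.6,[0,0,0],0]])

```text
t: 17.2
tool_pos: [0.5345, -0.0043, 0.113]
tool_rot: [-1.984, -2.433, 0.004]
contact_force: [-7.3, 0.1, 2.8]
opening: 0.0087
grip_force: 69.7
```

Run:
```python
from h import *
from go import go
go([.5331,-.0034,.1137],101.6)
im=snap('side','s5'); a=cv2.imread('pics/s5.png')[180:280,210:330]
cv2.imwrite('pics/v5.png',cv2.resize(a,(720,600),interpolation=cv2.INTER_CUBIC))
```

```text
pos [ 0.5345 -0.0043  0.113 ] yaw 101.6 shift cm [ 0.12 -0.12 -0.07] turn -0.0 F [-7.3  0.1  2.8] open 0.0087 q6 -0.35
```

View pics/v5.png

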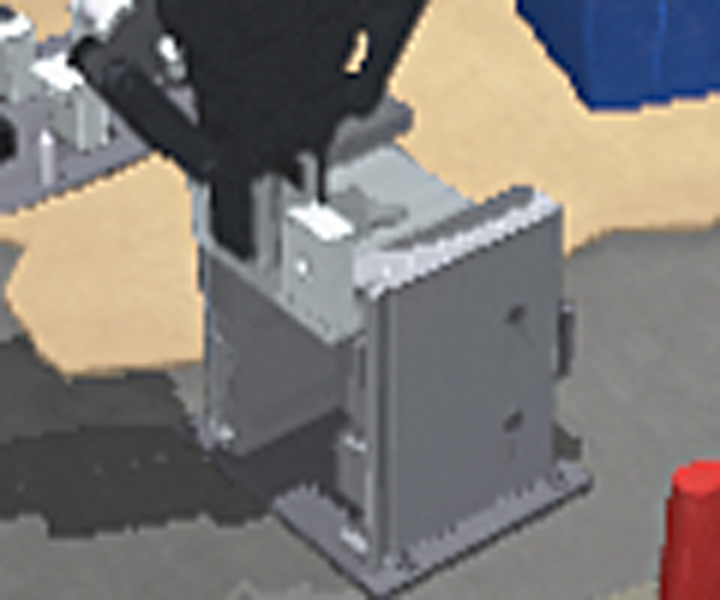

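The flange is against the cheeks (-7 N) and the base is on the slot floor. I release and rise.

Emit:
send_rows(rows=[[2.5,[0,0,0],0],[2.5,[0,0,0],0],[2.5,[0,0,0],0],[2.5,[0,0,-1],0],[2.5,[0,0,-3],0],[2.5,[0,0,-4],0],[2.5,[0,0,-4],0],[2.5,[0,-5,0],0],[2.5,[0,-5,0],0],[2.5,[0,0,0],0]])

```text
t: 18.5
tool_pos: [0.4358, -0.0244, 0.2332]
tool_rot: [1.986, 2.432, 0.001]
contact_force: [0.3, -0.3, 0.1]
opening: 0.025
grip_force: 0.0
```

Run:
```python
from h import *
snap('side','s6'); im=snap('top','t6'); print(ctrl.get_obs()['tool_pos'])
z=im['range_z']; v,u=np.mgrid[180:300,265:340]; zz=z[180:300,265:340]
C=(np.stack([(u-im['cx'])*zz/im['fx'],(v-im['cy'])*zz/im['fy'],zz,np.ones_like(zz)],-1)@im['cam_to_world'].T)[...,:3]
t=np.radians(11.6); X=(C[...,:2]-[.5772,.0056])@np.array([[np.cos(t),-np.sin(t)],[np.sin(t),np.cos(t)]])*1000
Z=C[...,2]; m=(Z>.13)&(Z<.15)&(X[...,0]<-20)&(X[...,0]>-70); p=X[m]
print('flange',len(p),p.min(0),p.max(0),np.median(Z[m])) 
a=cv2.imread('pics/s6.png')[130:280,150:330]
cv2.imwrite('pics/v6.png',cv2.resize(a,(720,600),interpolation=cv2.INTER_CUBIC))
```

```text
[ 0.4379903  -0.02439091  0.23382521]
flange 182 [-50.20636027 -38.58819072] [-39.94929017  37.26283268] 0.14079311677589346
```

View pics/v6.png

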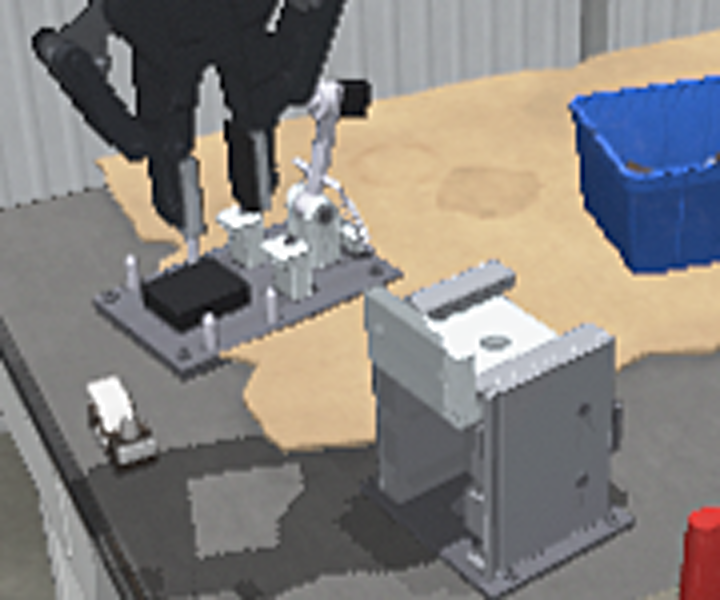

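The bracket is home: flange from x = -50 to -40 mm, y about -0.7 mm, top at 140 mm. The finger is up and the robot is clear of everything.

```bash
python3 -c "
from station import ctrl
print(ctrl.finish_job())"
```

```text
the job is handed in; nothing more can be done
None
```

The bracket is fully home in the rack's top slot, flange up and released, with the hold-down finger left up and the bystanders untouched; I handed the job in at about 18.6 s, and no verdict came back.

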